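# Close the overfull sample box

### The arm

A 7-joint arm with a two-finger parallel gripper is mounted at the origin on the work surface. World frame = base frame: x ahead of the robot, y to its left, z up, the work surface at z = 0. Lengths are in mm, angles in rad, forces in N, time in s.
With the tool pointing down it reaches from about 400 to 850 mm from the base axis. Payload 10.4 kg.
Tool frame: the origin (TCP) lies between the finger pads; the fingertips stand 22 mm ahead of it and the grasp point (between the pads) lies 3 mm ahead of it; z points along the fingers, y is the line along which they close (so a half turn about z gives the same grasp; the last joint's range is limited). The gripper opens to 85 mm and grips with 20 to 120 N. Pads are 22 mm wide; open, the fingers measure 114 mm over their backs; the gripper's body (76 mm by 85 mm) begins 54 mm behind the grasp point. The pads swing forward as they close: fully open they stand 13 mm farther back than shut.
Start: joints at [-1.25, 0.332, -0.065, 1.46, 0.022, 1.35, -0.088], TCP at [210.654, 588.45, 253.338] pointing down, gripper open.
Joint ranges: [-2.6, 2.6], [-0.5, 2.12], [-1.47, 1.34], [0.16, 2.42], [-1.27, 4.41], [0.06, 2.06], [-2.6, 2.6]. Speed limits (rad/s): [2.22, 2.22, 2.79, 2.79, 3.14, 3.14, 3.14].

### API

Orientations are given as a rotation vector (axis times angle).
In Python, from workcell import manip, optics, sign_off gives the robot as it stands. The module is installed in compiled form; this text tells all that it offers.
- The arm moves only by the tool play_rows, never from a script. Its argument "series" is a list of rows, each a list of 7 numbers: the shift along the tool's x, y, z in m, then the turn, a rotation vector about the tool's x, y, z in degrees, then the gripper's target within -1 to 1 (fully open at 1, half-way at 0, shut at -1). In form: [[x, y, z, rx, ry, rz, fingers], ...]. A call has 1 to 10 rows; each row shifts and turns the commanded pose from where the row before left it, along the tool's axes as they then stand; what a row does not reach is not made up. A row lasts 1/10 s, in which the tool goes at most 50 mm and 8.59 degrees, less where a joint would pass 70% of its speed; a pose out of reach is approached as far as the arm can. A call with a gripper value outside its range is refused whole. The fingers move at their own pace and stop on an object; "newtons" is the grip in N (left out, the last holds). Time passes only in rows, so rows that do not move let the fingers close. It gives the time, the measured TCP pose, the force, the opening and the grip force at its end, in the units of the state.
- manip.get_state(): the state, without advancing time (a new reading comes with each control period).
- optics.camera(name): name is "side" or "top" or "wrist"; returns a dict with "color" (384x512x3 uint8, blue, green, red), "K" (3x3 intrinsics, pixels), "k1" (the pictures are not rectified: a ray, as slopes to the right and down, at radius r is drawn at 1 + k1 r^2 times it, then the intrinsics apply), "R" (3x3) and "t" (3): a world point X has camera coordinates R X + t. Camera axes: x right, y down, z forward; pixel columns grow to the right and rows downward; lengths in mm; the calibration is good to about 2 mm. A picture is of the moment at which its call begins. There is no depth.
- sign_off(): hands the job in; it is judged then, once.
The state is a dict: "clock": time; "joint_pos": joint angles; "dq": joint speeds; "tau": joint torques, N m; "tool_pos": TCP position; "tcp_rot": TCP orientation; "ft_force": force on the tool from outside, world axes, zero at the start; "moment": the same for the moment, N m; "gripper_width": opening from 0.0 (shut) to 1.0 (fully open); "finger_force": force on a finger pad.
Only numpy, scipy, OpenCV 4.12 (cv2) and the standard library are available. Lean on these libraries where they do the work, as an engineer would, in place of code of your own. Each camera call takes 0.05 s, during which the arm holds its last target. There are 200 camera calls.

### The job

One bottle in the open metal sample box stands too tall, well above the fill line and the rim, so the lid cannot go on. First lift that tall bottle out and stand it upright in the shallow metal tray, keeping it upright all the way; then put the rectangular metal lid with the bar handle on the box so that it sits flat and fully home, and let go.

Things in the scene. Friction and masses are not known exactly. Their poses are not given: they have to be found in the camera images.
- box: Open steel box fixed to the bench, 170 (its x) x 130 (y) x 80 mm high; walls and floor 4 mm, opening 162 x 122 mm. Dark fill line inside at 62 mm. Low dividers (25 mm) make 2 x 2 cells: one holds the tall bottle, the others short white jars (40 mm across, 45 mm high) that are below the fill line. Origin: centre of the underside, on the bench; z up.
- tall_bottle: The tall white plastic bottle with a grey cap: a straight upright cylinder, 36 mm in diameter and 120 mm high including the cap (top 24 mm), about 0.14 kg. It starts standing in one of the four cells of the box, its top 44 mm above the rim of the box. Origin: centre of its underside; z along its axis, up.
- lid: Steel lid, 0.32 kg, flat on the bench on its plug. Plate 194 (its x) x 156 (y) x 4 mm; plug under it 136 x 92 x 10 mm, 13 to 15 mm play a side in the box. Bar handle on top along x, 80 x 14 x 14 mm, its middle 44 mm above the origin, posts at x = +-33 mm. Origin: centre of the plug's underside; z up. Fully home, the origin is 70 mm above the bench, long sides along the box's, either way round.
- tray: Shallow open metal tray, fixed to the bench, 150 mm (its x) by 130 mm (its y), rim 12 mm high, floor and walls 3 mm thick; empty. Origin: centre of the underside, on the bench; z up. It lies to one side of the box and the lid to the other; either may be left or right.
Things that resemble listed ones, but are neither listed nor needed, are in the scene too. Several things have the shape of the tall_bottle; the one meant has the colours described above. Leave any red look-alike of the box alone.

How it is judged:
By the outcome, as a careful person would: the job done as asked, in the order asked, and still so for the second after the job is handed in, with the robot touching nothing.
It also fails if it takes over 59 s, if anything falls off the work surface, if the arm or the gripper's body presses on something with over 40 N, if the wrist force passes 120 N, or if a joint passes its speed limit or range.

## Working session

There is one attempt and no reset: what is moved stays moved. The work goes in short steps, Python scripts to look and compute and a tool call to move; the robot and the scene stay as the last step left them, time stands still between calls to the robot, and variables do not carry over. Pictures are saved under pics/ and viewed, at most 12 in all, crops included, and the job is handed in when it is done.

Besides the shell and the picture viewer there is one more tool, called after "Call:" as name(argument=value, ...) on one line, values as JSON. play_rows: Moves the arm, as the interface text tells. Its arguments: {"type":"object","properties":{"series":{"type":"array","items":{"type":"array","items":{"type":"number"}}},"newtons":{"type":"number"}},"required":["series"]}

```bash
mkdir -p pics
cat > h.py <<'E'
import numpy as np, cv2, pickle
from workcell import manip, optics, sign_off
def snap(n,tag):
    c=optics.camera(n); cv2.imwrite(f'pics/{tag}.png',c['color']); pickle.dump(c,open(f'pics/{tag}.pkl','wb')); return c
def load(tag): return pickle.load(open(f'pics/{tag}.pkl','rb'))
def ray(c,uv):
    d=np.array([c['k1'],0,0,0,0],float).copy(); D=np.array([c['k1'],0,0,0],float)
    p=cv2.undistortPoints(np.array(uv,float).reshape(-1,1,2),np.array(c['K'],float),D).reshape(-1,2)
    R=np.array(c['R']);t=np.array(c['t']).ravel()
    return -R.T@t,(np.c_[p,np.ones(len(p))])@R
def plane(c,uv,z):
    o,d=ray(c,uv); return o+d*((z-o[2])/d[:,2:3])
def proj(c,X):
    R=cv2.Rodrigues(np.array(c['R'],float))[0]
    return cv2.projectPoints(np.array(X,float).reshape(-1,1,3),R,np.array(c['t'],float).reshape(3,1),np.array(c['K'],float),np.array([c['k1'],0,0,0],float))[0].reshape(-1,2)
def tri(c1,p1,c2,p2):
    A=np.zeros((3,3));b=np.zeros(3)
    for c,p in((c1,p1),(c2,p2)):
        o,d=ray(c,p);d=d[0]/np.linalg.norm(d[0]);M=np.eye(3)-np.outer(d,d);A+=M;b+=M@o
    return np.linalg.solve(A,b)
E
python3 - <<'E'
from h import *
a=snap('top','top0');b=snap('side','side0')
for c in(a,b): print(np.round(-np.array(c['R']).T@np.array(c['t']).ravel()),c['k1'],np.round(c['K'],0).tolist())
s=manip.get_state();print(s)
E
```

```text
[ 393.   27. 1048.] 0.0409406760628771 [[426.0, 0.0, 254.0], [0.0, 426.0, 189.0], [0.0, 0.0, 1.0]]
[  34. -589.  699.] -0.08792798296990081 [[447.0, 0.0, 261.0], [0.0, 447.0, 192.0], [0.0, 0.0, 1.0]]
{'clock': 0.1, 'joint_pos': array([-1.24960014,  0.33281202, -0.06470534,  1.46085018,  0.02160178,
        1.34987451, -0.08851767]), 'dq': array([-2.11430903e-04, -1.93553347e-03, -1.88603564e-03, -1.99558832e-03,
        6.27619044e-04,  9.97819930e-04,  6.64349792e-05]), 'tau': array([ 2.19743139e-03, -6.26746058e+01,  4.95316554e-02, -3.92427993e+01,
        1.62513804e-02,  6.97592230e-03,  4.05257174e-05]), 'tool_pos': array([210.56298182, 588.14693661, 252.59680135]), 'tcp_rot': array([-5.37340236e-01, -3.09513592e+00,  1.94515934e-03]), 'ft_force': array([1.02405848, 0.01589511, 0.43783877]), 'moment': array([ 0.00864436,  0.02611167, -0.01281941]), 'finger_force': 0.0, 'gripper_width': 0.9951257711846846}
```

View pics/top0.png

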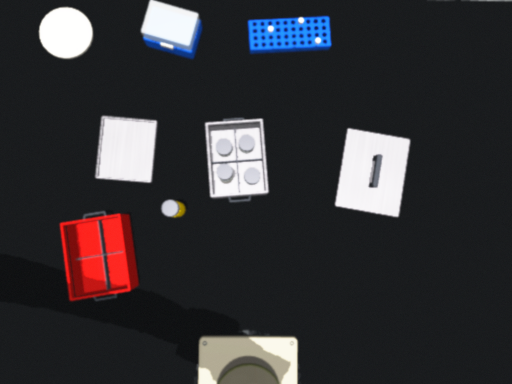

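View pics/side0.png

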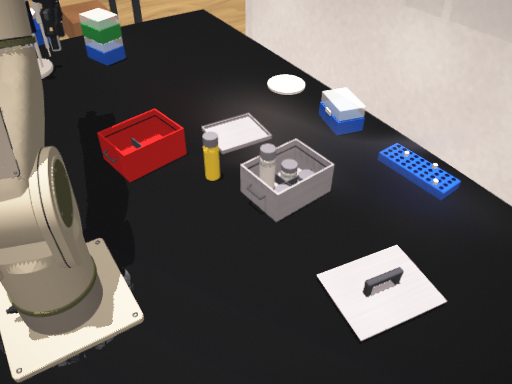

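Top view: box at (237,158), tray at (126,149), lid at (373,172) with its handle at (376,171). The red box at (98,257) is a decoy. Candidate bottles are the white one with a grey cap in the box (top 225,172; side 267,165) and the yellow one on the bench (top 174,209; side 211,157). The white one in the box fits the description, and I'll confirm it in an enlarged crop.

Run:
```python
from h import *
a=load('top0');b=load('side0')
A=cv2.resize(a['color'][110:220,160:280],None,fx=4,fy=4,interpolation=cv2.INTER_CUBIC)[:,:]
B=cv2.resize(b['color'][120:220,190:340],None,fx=2,fy=2.0,interpolation=cv2.INTER_CUBIC)
o=np.zeros((440,780,3),np.uint8);o[:440,:480]=A;o[:200,480:780]=B;cv2.imwrite('pics/crop0.png',o)
g=cv2.cvtColor(a['color'],cv2.COLOR_BGR2GRAY)
m=((g>70)*255).astype(np.uint8)
cs,_=cv2.findContours(m,cv2.RETR_EXTERNAL,cv2.CHAIN_APPROX_NONE)
for k in cs:
    if cv2.contourArea(k)<1000: continue
    r=cv2.minAreaRect(k); x,y=r[0]
    if not(90<y<230 and x>90): continue
    z={0:12,1:80,2:14}[0 if x<170 else 1 if x<300 else 2]
    # robust box: opening removes the handles
    mk=np.zeros_like(m);cv2.drawContours(mk,[k],-1,255,-1);mk=cv2.morphologyEx(mk,cv2.MORPH_OPEN,np.ones((9,9)))
    k=max(cv2.findContours(mk,cv2.RETR_EXTERNAL,cv2.CHAIN_APPROX_NONE)[0],key=cv2.contourArea)
    P=plane(a,k.reshape(-1,2),z)[:,:2].astype(np.float32)
    print(z,np.round(r[0]),cv2.minAreaRect(P),cv2.contourArea(P))
# lid handle: dark blob inside plate
roi=np.zeros_like(m);roi[145:200,355:395]=(g[145:200,355:395]<110)*255
k=max(cv2.findContours(roi,cv2.RETR_EXTERNAL,cv2.CHAIN_APPROX_NONE)[0],key=cv2.contourArea)
print('handle px',cv2.minAreaRect(k), cv2.minAreaRect(plane(a,k.reshape(-1,2),51)[:,:2].astype(np.float32)))
```

```text
14 [373. 172.] ((513.9166259765625, -299.9688415527344), (161.97296142578125, 198.78907775878906), 80.82745361328125) 31175.73395662126
80 [236. 159.] ((530.3245239257812, 33.70661926269531), (191.63577270507812, 136.10470581054688), 5.168152809143066) 24062.672653718255
12 [126. 149.] ((560.5043334960938, 300.87957763671875), (136.7601776123047, 155.56097412109375), 86.2730941772461) 20507.184096227167
handle px ((373.70672607421875, 170.60470581054688), (5.092566013336182, 31.837696075439453), 8.426969528198242) ((512.7434692382812, -291.4692687988281), (12.09884262084961, 76.26296997070312), 81.23399353027344)
```

View pics/crop0.png

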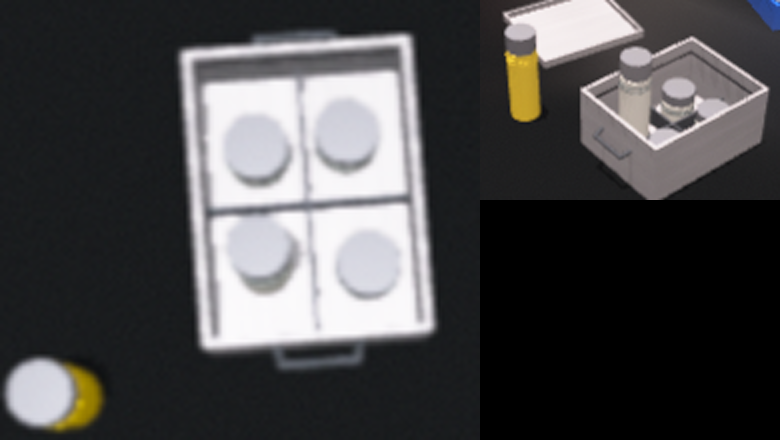

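The crop confirms the target: the white bottle with the grey cap in the lower-left cell (crop 262,247, so top image 225.5,171.8), with its body visible in the side view. Next I'll measure it more precisely.

Run:
```python
from h import *
from scipy.spatial.transform import Rotation as Ro
a=load('top0');b=load('side0')
g=cv2.cvtColor(a['color'],cv2.COLOR_BGR2GRAY)
m=((g>100)*255).astype(np.uint8)
mk=cv2.morphologyEx(m,cv2.MORPH_CLOSE,np.ones((9,9)))
mk=cv2.copyMakeBorder(cv2.morphologyEx(mk,cv2.MORPH_OPEN,np.ones((25,25))),0,0,0,0,cv2.BORDER_CONSTANT)
for n,z in(('box',80),('tray',12),('lid',14)):
    x,y={'box':(237,158),'tray':(126,149),'lid':(360,172)}[n]
    l=cv2.connectedComponents(mk)[1]; k=cv2.findContours(((l==l[y,x])*255).astype(np.uint8),cv2.RETR_EXTERNAL,cv2.CHAIN_APPROX_NONE)[0][0]
    P=plane(a,k.reshape(-1,2),z)[:,:2].astype(np.float32);r=cv2.minAreaRect(P)
    print(n,np.round(r[0],1),np.round(r[1],1),round(r[2],2),'px',cv2.minAreaRect(k)[0])
# box sides from crop corners
q=np.array([[180,48],[411,35],[434,333],[202,350]])/4+[160,110]
P=plane(a,q-0.375,80)[:,:2];print('box corners',np.round(P),'c',P.mean(0).round(1))
for i in range(4):
    d=P[(i+1)%4]-P[i];print(round(float(np.hypot(*d)),1),round(float(np.degrees(np.arctan2(d[1],d[0]))),1))
# bottle
top=(262/4+160-.4,247/4+110-.4)
X=plane(a,[top],124)[0];print('bottle top@124',X.round(1),'side reproj top, z112',proj(b,[X,X-[0,0,12],X-[0,0,24]]).round(1))
# cap extents in side
hsv=b['color'][140:176,255:282];gg=cv2.cvtColor(hsv,cv2.COLOR_BGR2GRAY)
for r in range(2,34,3): print(140+r,gg[r].tolist())
s=manip.get_state();print(Ro.from_rotvec(s['tcp_rot']).as_matrix().round(3).tolist())
```

```text
box [534.9  33.9] [176.5 134.4] 5.05 px (236.30178833007812, 157.375732421875)
tray [560.1 301.7] [151.3 135.2] 0.94 px (125.5, 149.0)
lid [ 514.  -300.1] [159.3 197.5] 80.8 px (372.39593505859375, 172.17630004882812)
box corners [[616. 108.]
 [626. -25.]
 [454. -40.]
 [443.  92.]] c [534.6  33.9]
132.7 -85.5
172.4 -175.0
132.0 95.0
173.6 5.3
bottle top@124 [496.9  57.6 124. ] side reproj top, z112 [[267.5 148.4]
 [267.4 152.8]
 [267.2 157.2]]
142 [129, 122, 114, 110, 97, 84, 75, 68, 66, 66, 65, 66, 64, 65, 64, 65, 65, 65, 64, 64, 64, 63, 63, 63, 63, 62, 62]
145 [65, 65, 64, 66, 65, 82, 128, 180, 194, 193, 194, 194, 193, 193, 194, 193, 193, 195, 168, 113, 71, 63, 61, 63, 94, 155, 191]
148 [61, 61, 63, 64, 75, 168, 194, 194, 194, 193, 194, 194, 193, 193, 193, 194, 193, 193, 193, 193, 180, 200, 182, 165, 136, 123, 125]
151 [60, 60, 63, 62, 73, 92, 114, 151, 177, 187, 191, 192, 193, 193, 193, 193, 194, 187, 171, 147, 110, 117, 125, 124, 124, 113, 109]
154 [59, 60, 61, 61, 72, 90, 99, 103, 102, 102, 104, 102, 103, 104, 102, 102, 101, 101, 101, 98, 94, 81, 80, 89, 100, 119, 126]
157 [186,
[... 195 characters left out ...]
4, 100, 109, 122, 123, 141, 149, 158, 139, 123, 122, 122, 124, 124, 124]
163 [112, 105, 81, 73, 126, 134, 133, 153, 156, 158, 160, 162, 161, 161, 159, 157, 158, 146, 134, 133, 131, 125, 122, 123, 124, 125, 164]
166 [117, 126, 126, 125, 144, 162, 163, 153, 145, 152, 151, 155, 159, 161, 153, 145, 151, 162, 167, 163, 142, 126, 124, 123, 124, 116, 101]
169 [122, 123, 123, 122, 143, 164, 168, 168, 172, 174, 174, 175, 176, 177, 176, 176, 175, 172, 168, 162, 137, 122, 120, 122, 122, 125, 104]
172 [120, 122, 121, 122, 144, 165, 174, 172, 176, 176, 175, 177, 177, 178, 177, 176, 174, 172, 169, 159, 133, 128, 137, 145, 196, 171, 147]
[[-0.941, 0.337, -0.0], [0.337, 0.941, -0.001], [-0.0, -0.001, -1.0]]
```

Call:
play_rows(series=[[-0.022,-0.02,0,0,0,0,1],[-0.022,-0.02,0,0,0,0,1],[-0.022,-0.02,0,0,0,0,1],[-0.022,-0.02,0,0,0,0,1],[-0.022,-0.02,0,0,0,0,1],[-0.022,-0.02,0,0,0,0,1],[-0.022,-0.02,0,0,0,0,1],[-0.022,-0.02,0,0,0,0,1],[-0.022,-0.02,0,0,0,0,1],[-0.022,-0.02,0,0,0,0,1]])

```text
clock: 1.1
tool_pos: [350.7, 324.7, 253.1]
tcp_rot: [-0.537, -3.095, 0.0]
ft_force: [-0.4, -0.1, 0.6]
gripper_width: 1.004
finger_force: 0.0
```

Call:
play_rows(series=[[-0.022,-0.02,0,0,0,0,1],[-0.022,-0.02,0,0,0,0,1],[-0.022,-0.02,0,0,0,0,1],[-0.022,-0.02,0,0,0,0,1],[-0.022,-0.02,0,0,0,0,1],[-0.022,-0.02,0,0,0,0,1],[-0.022,-0.02,0,0,0,0,1],[-0.022,-0.02,0,0,0,0,1],[-0.022,-0.02,0,0,0,0,1],[0,0,0,0,0,0,1]])

```text
clock: 2.1
tool_pos: [477.3, 85.8, 253.2]
tcp_rot: [0.546, 3.093, -0.002]
ft_force: [-1.4, 0.3, 0.2]
gripper_width: 1.0
finger_force: 0.0
```

```bash
cat >> h.py <<'E'
from scipy.spatial.transform import Rotation as Ro
def go(x,y,z,yaw=None):
    "tool-axis shift (mm) and tool-z turn (deg) to the target TCP, tool-x heading yaw deg"
    s=manip.get_state();R=Ro.from_rotvec(s['tcp_rot']).as_matrix();h=np.degrees(np.arctan2(R[1,0],R[0,0]))
    print('t',round(s['clock'],2),'tcp',s['tool_pos'].round(1),'h',h.round(2),'tilt z',R[:,2].round(3),'f',s['ft_force'].round(1),'w',round(s['gripper_width'],3),'q',s['joint_pos'].round(2))
    print('shift',(R.T@(np.array([x,y,z])-s['tool_pos'])).round(1),'rz',None if yaw is None else round(-((yaw-h+180)%360-180),2))
E
python3 - <<'E'
from h import *
go(497,57.6,103)
c=snap('wrist','w1')
print(proj(c,[[497,57.6,124],[515,57.6,124],[497,57.6,100]]).round(0).tolist())
E
```

```text
t 2.1 tcp [477.3  85.8 253.2] h 159.98 tilt z [ 0.    -0.001 -1.   ] f [-1.4  0.3  0.2] w 1.0 q [-0.67  0.01  0.4   1.84 -0.    1.3   0.95]
shift [-28.1 -19.6 150.2] rz None
[[236.0, 221.0], [242.0, 236.0], [238.0, 213.0]]
```

View pics/w1.png

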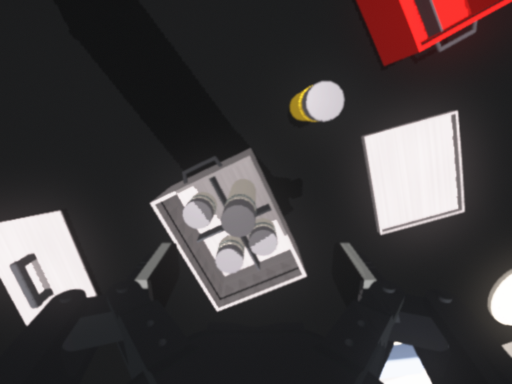

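The wrist view shows the bottle cap at about (238,216), against a predicted (236,221), with jars in the other three cells. I'll measure the cap circle to check it.

Run:
```python
from h import *
c=load('w1');g=cv2.cvtColor(c['color'],cv2.COLOR_BGR2GRAY)[180:250,205:275]
g4=cv2.resize(g,None,fx=4,fy=4,interpolation=cv2.INTER_CUBIC)
h=cv2.HoughCircles(g4,cv2.HOUGH_GRADIENT,1.5,40,param1=80,param2=25,minRadius=52,maxRadius=85)
for x,y,r in h[0][:5]:
    u=(x/4+205,y/4+180);print(u,r/4,plane(c,[u],124).round(1))
```

```text
(np.float32(237.8125), np.float32(218.4375)) 19.7875 [[494.8  60.3 124. ]]
(np.float32(262.1875), np.float32(242.4375)) 16.3375 [[528.6  74.6 124. ]]
(np.float32(222.0625), np.float32(245.8125)) 13.7875 [[517.9  33.6 124. ]]
(np.float32(252.4375), np.float32(195.5625)) 19.375 [[477.1  82.7 124. ]]
```

Call:
play_rows(series=[[-0.0135,-0.0095,0.01,0,0,0,1],[-0.0135,-0.0095,0.01,0,0,0,1],[0,0,0.02,0,0,0,1],[0,0,0.02,0,0,0,1],[0,0,0.02,0,0,0,1],[0,0,0.02,0,0,0,1],[0,0,0.02,0,0,0,1],[0,0,0.02,0,0,0,1],[0,0,0.01,0,0,0,1],[0,0,0,0,0,0,1]])

```text
clock: 3.15
tool_pos: [494.0, 63.4, 102.1]
tcp_rot: [-0.535, -3.093, 0.002]
ft_force: [-0.5, -0.5, 0.6]
gripper_width: 0.998
finger_force: 0.0
```

Call:
play_rows(series=[[0,0,0,0,0,0,0],[0,0,0,0,0,0,-0.3],[0,0,0,0,0,0,-1],[0,0,0,0,0,0,-1],[0,0,0,0,0,0,-1],[0,0,0,0,0,0,-1],[0,0,0,0,0,0,-1],[0,0,0,0,0,0,-1]], newtons=35)

```text
clock: 3.95
tool_pos: [495.6, 62.7, 104.0]
tcp_rot: [0.538, 3.094, 0.001]
ft_force: [-0.6, -1.3, 5.8]
gripper_width: 0.412
finger_force: 34.3
```

Run:
```python
from h import *
go(497,58,253); print(manip.get_state()['finger_force'])
```

```text
t 3.95 tcp [495.6  62.7 104. ] h 160.29 tilt z [ 0.001  0.    -1.   ] f [-0.6 -1.3  5.8] w 0.412 q [-0.61  0.21  0.43  1.98 -0.1   0.98  1.1 ]
shift [  -3.    -3.9 -149. ] rz None
34.3163135368377
```

Call:
play_rows(series=[[0,0,-0.005,0,0,0,-1],[0,0,-0.01,0,0,0,-1],[0,0,-0.015,0,0,0,-1],[0,0,-0.02,0,0,0,-1],[0,0,-0.02,0,0,0,-1],[0,0,-0.02,0,0,0,-1],[0,0,-0.02,0,0,0,-1],[0,0,-0.015,0,0,0,-1],[0,0,-0.01,0,0,0,-1],[0,0,0,0,0,0,-1]])

```text
clock: 4.95
tool_pos: [495.6, 62.9, 239.7]
tcp_rot: [0.537, 3.093, 0.002]
ft_force: [0.4, 0.1, -2.4]
gripper_width: 0.416
finger_force: 34.8
```

Run:
```python
from h import *
go(556,298,240); print(manip.get_state()['finger_force'])
c=snap('side','s1')
s=manip.get_state()['tool_pos'];b=proj(c,[s-[0,0,99],s+[0,0,21]]);print(b.round())
x,y=map(int,b.mean(0));cv2.imwrite('pics/s1c.png',cv2.resize(c['color'][y-80:y+80,x-90:x+110],None,fx=3,fy=3))
```

```text
t 4.95 tcp [495.6  62.9 239.7] h 160.3 tilt z [ 0.002  0.001 -1.   ] f [ 0.4  0.1 -2.4] w 0.416 q [-0.64  0.05  0.44  1.83 -0.02  1.27  1.03]
shift [2.240e+01 2.417e+02 1.000e-01] rz None
34.84578084200621
[[266. 142.]
 [267.  92.]]
```

View pics/s1c.png

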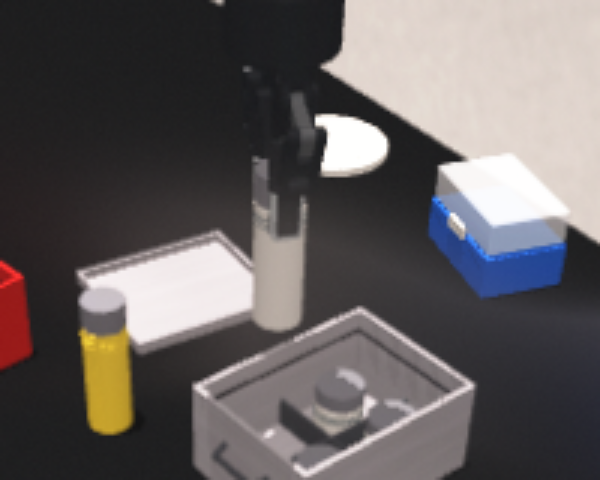

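The bottle hangs upright in the gripper, clear of the box, with its bottom at crop (278,325). Next is the move to the tray.

Call:
play_rows(series=[[0.001,0.005,0,0,0,0,-1],[0.001,0.012,0,0,0,0,-1],[0.001,0.016,0,0,0,0,-1],[0.002,0.02,0,0,0,0,-1],[0.002,0.02,0,0,0,0,-1],[0.002,0.02,0,0,0,0,-1],[0.002,0.02,0,0,0,0,-1],[0.002,0.02,0,0,0,0,-1],[0.002,0.02,0,0,0,0,-1],[0.002,0.02,0,0,0,0,-1]])

```text
clock: 6.0
tool_pos: [537.7, 233.3, 238.2]
tcp_rot: [-0.537, -3.095, -0.0]
ft_force: [-0.7, -1.1, -1.9]
gripper_width: 0.411
finger_force: 34.9
```

Call:
play_rows(series=[[0.001,0.02,0,0,0,0,-1],[0.001,0.02,0,0,0,0,-1],[0.001,0.016,0,0,0,0,-1],[0.001,0.008,0,0,0,0,-1],[0.001,0.004,0,0,0,0,-1],[0,0,0.01,0,0,0,-1],[0,0,0.02,0,0,0,-1],[0,0,0.02,0,0,0,-1],[0,0,0.02,0,0,0,-1],[0,0,0.02,0,0,0,-1]])

```text
clock: 7.0
tool_pos: [555.5, 295.9, 147.0]
tcp_rot: [-0.539, -3.095, 0.001]
ft_force: [0.1, -0.7, -1.7]
gripper_width: 0.414
finger_force: 34.9
```

Call:
play_rows(series=[[0,0,0.015,0,0,0,-1],[0,0,0.01,0,0,0,-1],[0,0,0.005,0,0,0,-1],[0,0,0,0,0,0,-1],[0,0,0,0,0,0,-1]])

```text
clock: 7.5
tool_pos: [556.1, 297.3, 119.1]
tcp_rot: [0.537, 3.094, 0.001]
ft_force: [-0.2, -0.8, -2.0]
gripper_width: 0.418
finger_force: 34.9
```

Run:
```python
from h import *
go(558,299,103)
c=snap('side','s2')
s=manip.get_state()['tool_pos'];b=proj(c,[s-[0,0,99],s+[0,0,21]]);print(b.round())
x,y=map(int,b.mean(0));cv2.imwrite('pics/s2c.png',cv2.resize(c['color'][y-70:y+70,x-90:x+90],None,fx=3,fy=3))
```

```text
t 7.5 tcp [556.1 297.3 119.1] h 160.3 tilt z [ 0.001  0.001 -1.   ] f [-0.2 -0.8 -2. ] w 0.418 q [-0.8   0.45  0.3   1.62 -0.15  1.09  0.77]
shift [-1.3  2.2 16.1] rz None
[[235. 129.]
 [234.  90.]]
```

View pics/s2c.png

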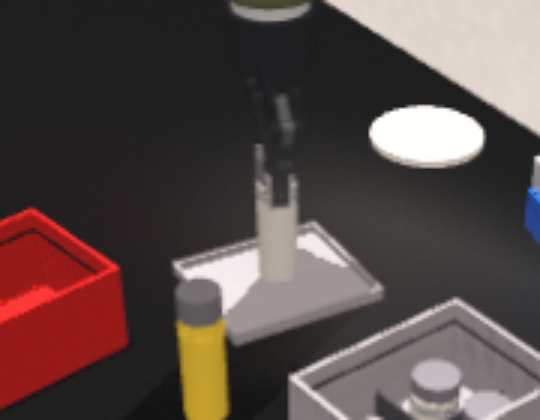

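The bottle is over the middle of the tray, bottom at crop (277,278), so I'll lower it gently until it touches.

Call:
play_rows(series=[[0,0,0.005,0,0,0,-1],[0,0,0.004,0,0,0,-1],[0,0,0.003,0,0,0,-1],[0,0,0.001,0,0,0,-1],[0,0,0.001,0,0,0,-1],[0,0,0,0,0,0,-1]])

```text
clock: 8.15
tool_pos: [555.6, 297.1, 104.2]
tcp_rot: [-0.537, -3.095, 0.0]
ft_force: [0.6, 0.3, -1.4]
gripper_width: 0.414
finger_force: 34.9
```

Call:
play_rows(series=[[0,0,0.001,0,0,0,-1],[0,0,0,0,0,0,-1],[0,0,0,0,0,0,-1]])

```text
clock: 8.45
tool_pos: [555.6, 297.2, 103.4]
tcp_rot: [0.537, 3.095, 0.0]
ft_force: [0.7, -0.9, -1.9]
gripper_width: 0.413
finger_force: 34.9
```

Call:
play_rows(series=[[0,0,0.001,0,0,0,-1],[0,0,0,0,0,0,-1],[0,0,0,0,0,0,-1]])

```text
clock: 8.75
tool_pos: [556.0, 297.1, 103.1]
tcp_rot: [0.537, 3.095, 0.001]
ft_force: [-1.0, -1.8, 5.7]
gripper_width: 0.415
finger_force: 35.7
```

Call:
play_rows(series=[[0,0,0.0007,0,0,0,-1],[0,0,0,0,0,0,-1],[0,0,0,0,0,0,-1]])

```text
clock: 9.05
tool_pos: [556.3, 297.0, 103.1]
tcp_rot: [0.538, 3.094, 0.002]
ft_force: [-3.3, -1.5, 10.4]
gripper_width: 0.415
finger_force: 36.5
```

It has touched down, so I'll open the gripper and retreat upward.

Call:
play_rows(series=[[0,0,-0.0007,0,0,0,-1],[0,0,0,0,0,0,-0.1],[0,0,0,0,0,0,0.1],[0,0,0,0,0,0,0.4],[0,0,0,0,0,0,1],[0,0,0,0,0,0,1],[0,0,0,0,0,0,1],[0,0,0,0,0,0,1]])

```text
clock: 9.85
tool_pos: [555.6, 297.1, 102.3]
tcp_rot: [-0.537, -3.095, -0.0]
ft_force: [-0.2, 0.1, -0.5]
gripper_width: 1.001
finger_force: 0.0
```

Call:
play_rows(series=[[0,0,-0.005,0,0,0,1],[0,0,-0.01,0,0,0,1],[0,0,-0.02,0,0,0,1],[0,0,-0.02,0,0,0,1],[0,0,-0.03,0,0,0,1],[0,0,-0.03,0,0,0,1],[0,0,-0.02,0,0,0,1],[0,0,0,0,0,0,1]])

```text
clock: 10.65
tool_pos: [557.0, 297.7, 241.9]
tcp_rot: [0.537, 3.091, 0.007]
ft_force: [0.2, -0.3, -0.4]
gripper_width: 0.994
finger_force: 0.0
```

Run:
```python
from h import *
go(514,-300,240,170.8)
c=snap('side','s3');t=snap('top','t3')
print(proj(t,[[556,297,123]]))
o=np.zeros((400,800,3),np.uint8)
o[:,:400]=cv2.resize(c['color'][70:170,180:280],None,fx=4,fy=4)
o[:,400:]=cv2.resize(t['color'][100:200,80:180],None,fx=4,fy=4)
cv2.imwrite('pics/c3.png',o)
```

```text
t 10.65 tcp [557.  297.7 241.9] h 160.29 tilt z [ 0.005  0.004 -1.   ] f [ 0.2 -0.3 -0.4] w 0.994 q [-0.81  0.35  0.32  1.48 -0.11  1.32  0.75]
shift [-161.  -577.2   -0.6] rz -10.51
[[114.25178506 142.22888879]]
```

View pics/c3.png

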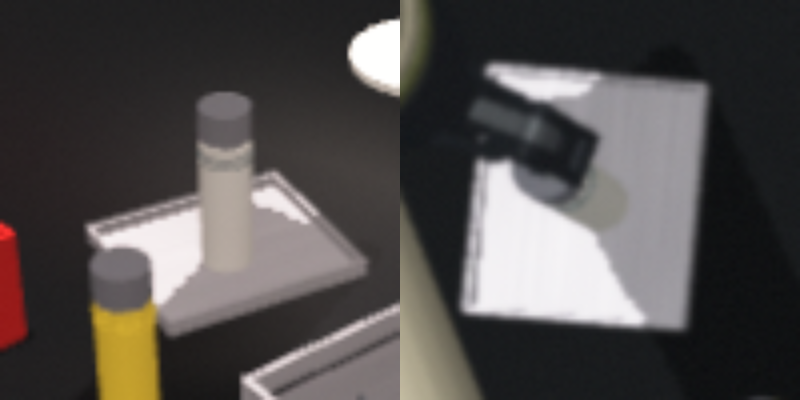

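The bottle stands upright in the tray: side crop (225,180), with its foot near (226,268). On to the lid.

Call:
play_rows(series=[[-0.004,-0.015,0,0,0,0,1],[-0.008,-0.029,0,0,0,0,1],[-0.008,-0.029,0,0,0,0,1],[-0.008,-0.029,0,0,0,0,1],[-0.008,-0.029,0,0,0,0,1],[-0.008,-0.029,0,0,0,0,1],[-0.008,-0.029,0,0,0,0,1],[-0.008,-0.029,0,0,0,0,1],[-0.008,-0.029,0,0,0,0,1],[-0.008,-0.029,0,0,0,0,1]])

```text
clock: 11.75
tool_pos: [532.9, 9.2, 236.4]
tcp_rot: [-0.538, -3.094, 0.001]
ft_force: [0.1, 1.0, 1.0]
gripper_width: 0.999
finger_force: 0.0
```

Call:
play_rows(series=[[-0.008,-0.029,0,0,0,0,1],[-0.008,-0.029,0,0,0,0,1],[-0.008,-0.029,0,0,0,0,1],[-0.008,-0.029,0,0,0,0,1],[-0.008,-0.029,0,0,0,0,1],[-0.008,-0.029,0,0,0,0,1],[-0.008,-0.029,0,0,0,0,1],[-0.008,-0.029,0,0,0,0,1],[-0.008,-0.029,0,0,0,0,1],[-0.006,-0.02,0,0,0,0,1]])

```text
clock: 12.75
tool_pos: [510.7, -282.0, 236.4]
tcp_rot: [-0.541, -3.093, 0.0]
ft_force: [-0.7, 0.0, -0.5]
gripper_width: 1.002
finger_force: 0.0
```

Call:
play_rows(series=[[0,0,0,0,0,-3.5,1],[0,0,0,0,0,-3.5,1],[0,0,0,0,0,-3.5,1],[0,0,0,0,0,0,1],[0,0,0,0,0,0,1]])

```text
clock: 13.25
tool_pos: [512.0, -279.6, 236.7]
tcp_rot: [-0.256, -3.13, -0.001]
ft_force: [0.2, -0.5, 1.0]
gripper_width: 0.999
finger_force: 0.0
```

Run:
```python
from h import *
go(514,-300,100,170.8)
c=snap('wrist','w4')
print(proj(c,[[514,-300,51],[514+40*.987,-300-40*.16,51],[514-40*.987,-300+40*.16,51]]).round(0).tolist())
```

```text
t 13.25 tcp [ 512.  -279.6  236.7] h 170.65 tilt z [-0.001  0.001 -1.   ] f [ 0.2 -0.5  1. ] w 0.999 q [-0.12  0.28  0.65  1.63 -0.18  1.29  1.97]
shift [ -5.4 -19.9 136.7] rz -0.15
[[239.0, 186.0], [240.0, 217.0], [238.0, 153.0]]
```

View pics/w4.png

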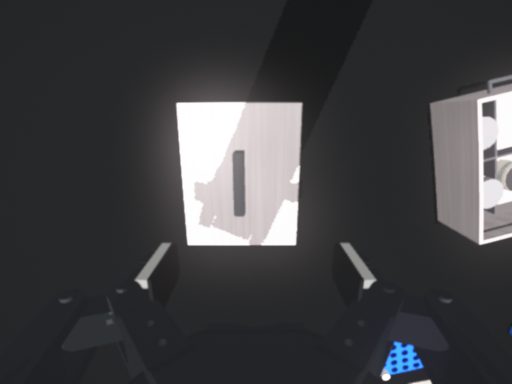

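The handle is at (239,183), where the top view predicted (239,186). I'll descend and grip it.

Call:
play_rows(series=[[-0.002,-0.01,0.01,0,0,0,1],[-0.002,-0.01,0.02,0,0,0,1],[0,0,0.03,0,0,0,1],[0,0,0.03,0,0,0,1],[0,0,0.03,0,0,0,1],[0,0,0.03,0,0,0,0.5],[0,0,0.02,0,0,0,0.2],[0,0,0.015,0,0,0,0],[0,0,0.004,0,0,0,0],[0,0,0,0,0,0,0]])

```text
clock: 14.3
tool_pos: [513.4, -299.9, 48.0]
tcp_rot: [-0.253, -3.131, 0.0]
ft_force: [1.2, -0.1, 0.2]
gripper_width: 0.502
finger_force: 0.0
```

Call:
play_rows(series=[[0,0,0,0,0,0,-0.4],[0,0,0,0,0,0,-1],[0,0,0,0,0,0,-1],[0,0,0,0,0,0,-1],[0,0,0,0,0,0,-1],[0,0,0,0,0,0,-1],[0,0,0,0,0,0,-1]], newtons=80)

```text
clock: 15.0
tool_pos: [514.4, -300.0, 49.6]
tcp_rot: [0.252, 3.129, -0.001]
ft_force: [-1.4, 0.8, 6.9]
gripper_width: 0.143
finger_force: 78.8
```

Call:
play_rows(series=[[0,0,-0.002,0,0,0,-1],[0,0,-0.004,0,0,0,-1],[0,0,-0.01,0,0,0,-1],[0,0,-0.02,0,0,0,-1],[0,0,-0.03,0,0,0,-1],[0,0,-0.03,0,0,0,-1],[0,0,-0.03,0,0,0,-1],[0,0,-0.01,0,0,0,-1],[0,0,0,0,0,0,-1],[0,0,0,0,0,0,-1]])

```text
clock: 16.0
tool_pos: [513.2, -299.1, 183.0]
tcp_rot: [-0.251, -3.13, -0.001]
ft_force: [0.4, -0.4, -3.2]
gripper_width: 0.149
finger_force: 78.2
```

Run:
```python
from h import *
go(535,34,180,185.1)
c=snap('top','t5');g=cv2.cvtColor(c['color'],cv2.COLOR_BGR2GRAY)
s=manip.get_state()['tool_pos']
print('moment',manip.get_state()['moment'].round(2))
z=s[2]-33
P=s+np.array([[0,0,0]]);print(proj(c,P))
o=cv2.resize(c['color'][90:240,310:460],None,fx=4,fy=4)
cv2.imwrite('pics/c5.png',o)
```

```text
t 16.0 tcp [ 513.2 -299.1  183. ] h 170.82 tilt z [-0.001  0.001 -1.   ] f [ 0.4 -0.4 -3.2] w 0.149 q [-0.07  0.36  0.65  1.67 -0.23  1.2   2.04]
shift [ 31.6 332.3   3.3] rz -14.28
moment [-0.03  0.01  0.02]
[[397.63780043 163.18244382]]
```

View pics/c5.png

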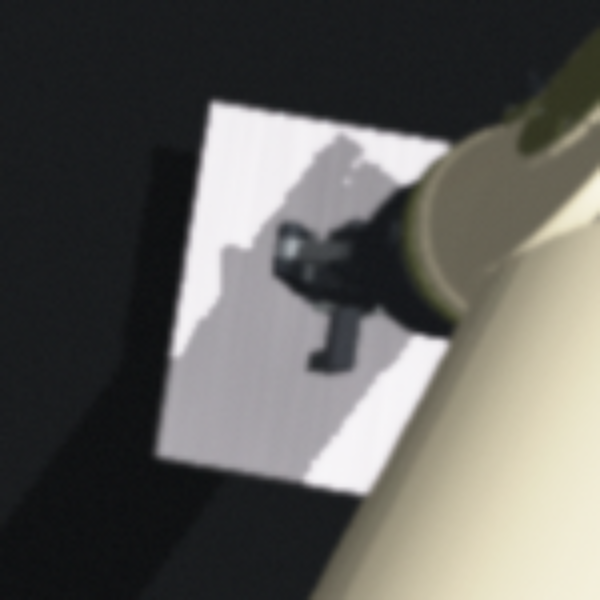

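The lid is held level. Its +y plate corners are at crop (211,101) and (156,457), which I'll use to locate it within the grip.

Run:
```python
from h import *
c=load('t5')
q=np.array([[211,101],[156,457]])/4+[310,90]-.4
P=plane(c,q,148)[:,:2];d=P[0]-P[1];L=np.hypot(*d);d/=L;n=np.array([d[1],-d[0]])
C=P.mean(0)+78*n;s=manip.get_state()['tool_pos'][:2]
print(P.round(1),'len',L.round(1),'yaw',np.degrees(np.arctan2(d[1],d[0])).round(2),'centre',C.round(1),'minus tcp',(C-s).round(1),'along lid x',((C-s)@d).round(1),'y',((C-s)@np.array([-d[1],d[0]])).round(1))
# box inner-line yaw check is 5.1; target for the TCP
```

```text
[[ 621.4 -236.6]
 [ 429.1 -206.3]] len 194.7 yaw -8.93 centre [ 513.2 -298.5] minus tcp [0.2 0.5] along lid x 0.1 y 0.5
```

Call:
play_rows(series=[[0.001,0.008,0,0,0,0,-1],[0.002,0.016,0,0,0,0,-1],[0.002,0.022,0,0,0,0,-1],[0.002,0.024,0,0,0,0,-1],[0.002,0.024,0,0,0,0,-1],[0.002,0.024,0,0,0,0,-1],[0.002,0.024,0,0,0,0,-1],[0.002,0.024,0,0,0,0,-1],[0.002,0.024,0,0,0,0,-1],[0.002,0.024,0,0,0,0,-1]])

```text
clock: 17.05
tool_pos: [528.5, -83.6, 183.3]
tcp_rot: [-0.251, -3.13, 0.0]
ft_force: [-0.2, -0.3, -2.8]
gripper_width: 0.147
finger_force: 78.2
```

Call:
play_rows(series=[[0.003,0.024,0,0,0,0,-1],[0.003,0.024,0,0,0,0,-1],[0.003,0.022,0,0,0,0,-1],[0.002,0.018,0,0,0,0,-1],[0.002,0.014,0,0,0,0,-1],[0,0.008,0,0,0,-2,-1],[0,0.004,0,0,0,-4,-1],[0,0,0,0,0,-4,-1],[0,0,0,0,0,-4,-1],[0,0,0,0,0,0,-1]])

```text
clock: 18.05
tool_pos: [534.2, 28.8, 184.0]
tcp_rot: [0.134, -3.138, 0.0]
ft_force: [0.5, -0.3, -3.4]
gripper_width: 0.143
finger_force: 78.2
```

Call:
play_rows(series=[[0,0,0,0,0,0,-1],[0,0,0,0,0,0,-1]])

```text
clock: 18.25
tool_pos: [534.3, 29.1, 184.2]
tcp_rot: [0.129, -3.139, 0.0]
ft_force: [0.5, 0.5, -3.2]
gripper_width: 0.152
finger_force: 78.2
```

Run:
```python
from h import *
go(535,34,130,185.1)
```

```text
t 18.25 tcp [534.3  29.1 184.2] h -175.28 tilt z [-0. -0. -1.] f [ 0.5  0.5 -3.2] w 0.152 q [-0.54  0.19  0.45  1.81 -0.09  1.16  1.59]
shift [-1.1  4.8 54.2] rz -0.38
```

Call:
play_rows(series=[[-0.001,0.003,0.005,0,0,-0.4,-1],[0,0.002,0.01,0,0,0,-1],[0,0,0.015,0,0,0,-1],[0,0,0.01,0,0,0,-1],[0,0,0.005,0,0,0,-1],[0,0,0,0,0,0,-1],[0,0,0,0,0,0,-1]])

```text
clock: 18.95
tool_pos: [535.1, 34.4, 139.6]
tcp_rot: [-0.142, 3.138, 0.0]
ft_force: [-0.1, 0.0, -3.8]
gripper_width: 0.145
finger_force: 78.2
```

Run:
```python
from h import *
go(535,34,119,185.1)
c=snap('side','s6')
cv2.imwrite('pics/c6.png',cv2.resize(c['color'][90:230,190:370],None,fx=4,fy=4))
```

```text
t 18.95 tcp [535.1  34.4 139.6] h -174.81 tilt z [ 0.  0. -1.] f [-0.1  0.  -3.8] w 0.145 q [-0.53  0.24  0.44  1.86 -0.12  1.07  1.61]
shift [ 0.2 -0.4 20.6] rz 0.09
```

View pics/c6.png

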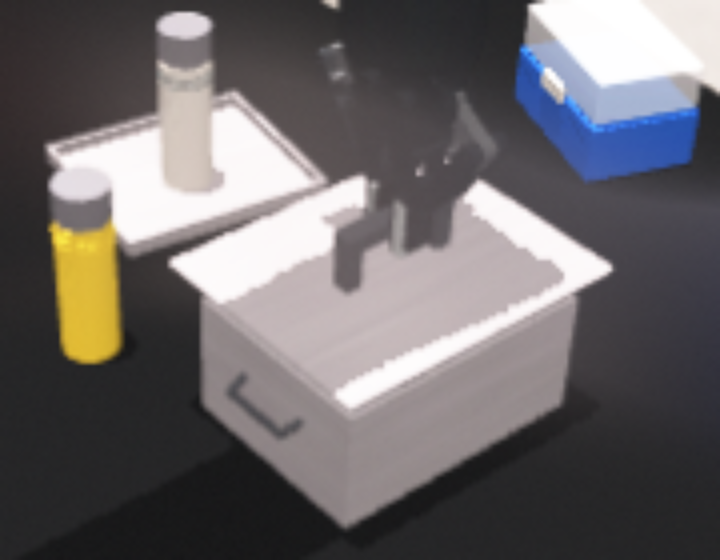

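The lid is lined up over the box (lid corners at crop (172,265), (345,408) and (612,267)), and the bottle is standing in the tray. I'll lower it.

Call:
play_rows(series=[[0,0,0.004,0,0,0,-1],[0,0,0.004,0,0,0,-1],[0,0,0.004,0,0,0,-1],[0,0,0.003,0,0,0,-1],[0,0,0.002,0,0,0,-1],[0,0,0,0,0,0,-1],[0,0,0,0,0,0,-1]])

```text
clock: 19.7
tool_pos: [535.0, 34.4, 122.3]
tcp_rot: [-0.142, 3.138, 0.0]
ft_force: [0.2, 0.7, -2.8]
gripper_width: 0.149
finger_force: 78.2
```

Call:
play_rows(series=[[0,0,0.001,0,0,0,-1],[0,0,0.001,0,0,0,-1],[0,0,0,0,0,0,-1]])

```text
clock: 20.0
tool_pos: [534.8, 34.4, 120.2]
tcp_rot: [0.143, -3.138, -0.0]
ft_force: [0.0, -0.2, -2.9]
gripper_width: 0.146
finger_force: 78.2
```

Call:
play_rows(series=[[0,0,0.001,0,0,0,-1],[0,0,0,0,0,0,-1],[0,0,0,0,0,0,-1]])

```text
clock: 20.3
tool_pos: [535.0, 34.4, 119.5]
tcp_rot: [-0.143, 3.138, 0.0]
ft_force: [-2.0, -0.2, 1.4]
gripper_width: 0.147
finger_force: 78.7
```

Call:
play_rows(series=[[0,0,0.001,0,0,0,-1],[0,0,0,0,0,0,-1],[0,0,0,0,0,0,-1]])

```text
clock: 20.6
tool_pos: [535.0, 34.4, 119.5]
tcp_rot: [-0.142, 3.138, 0.001]
ft_force: [-7.4, -0.9, 13.4]
gripper_width: 0.145
finger_force: 80.5
```

The lid made contact at the expected height (119.5). I'll release it and retreat.

Call:
play_rows(series=[[0,0,-0.001,0,0,0,-0.6],[0,0,0,0,0,0,-0.3],[0,0,0,0,0,0,0],[0,0,0,0,0,0,0.3],[0,0,0,0,0,0,0.5],[0,0,0,0,0,0,0.5]])

```text
clock: 21.2
tool_pos: [534.9, 34.4, 119.2]
tcp_rot: [0.143, -3.138, -0.0]
ft_force: [0.5, 0.2, 0.0]
gripper_width: 0.753
finger_force: 0.0
```

Call:
play_rows(series=[[0,0,-0.005,0,0,0,0.5],[0,0,-0.01,0,0,0,0.5],[0,0,-0.02,0,0,0,0.5],[0,0,-0.03,0,0,0,0.5],[0,0,-0.03,0,0,0,0.5],[0,0,-0.03,0,0,0,0.5],[0,0,-0.03,0,0,0,0.5],[0,0,-0.02,0,0,0,0.5],[0,0,0,0,0,0,0.5],[0,0,0,0,0,0,0.5]])

```text
clock: 22.2
tool_pos: [534.9, 34.3, 294.7]
tcp_rot: [-0.142, 3.137, 0.001]
ft_force: [-0.4, 1.0, -0.4]
gripper_width: 0.751
finger_force: 0.0
```

Run:
```python
from h import *
go(535,34,300)
c=snap('side','s7')
cv2.imwrite('pics/c7.png',cv2.resize(c['color'][90:230,190:370],None,fx=4,fy=4))
y=np.radians(5.1);R=np.array([[np.cos(y),-np.sin(y)],[np.sin(y),np.cos(y)]])
for u,v in((97,-78),(-97,-78),(97,78),(-97,78)):
    p=R@[u,v]+[535,34.4]; print(((proj(c,[[*p,84]])[0]-[190,90])*4).round(0))
```

```text
t 22.2 tcp [534.9  34.3 294.7] h -174.8 tilt z [ 0.001  0.    -1.   ] f [-0.4  1.  -0.4] w 0.751 q [-0.56  0.11  0.45  1.66 -0.05  1.39  1.56]
shift [-0.1 -0.3 -5.3] rz None
[607. 294.]
[346. 435.]
[421. 170.]
[166. 287.]
```

View pics/c7.png

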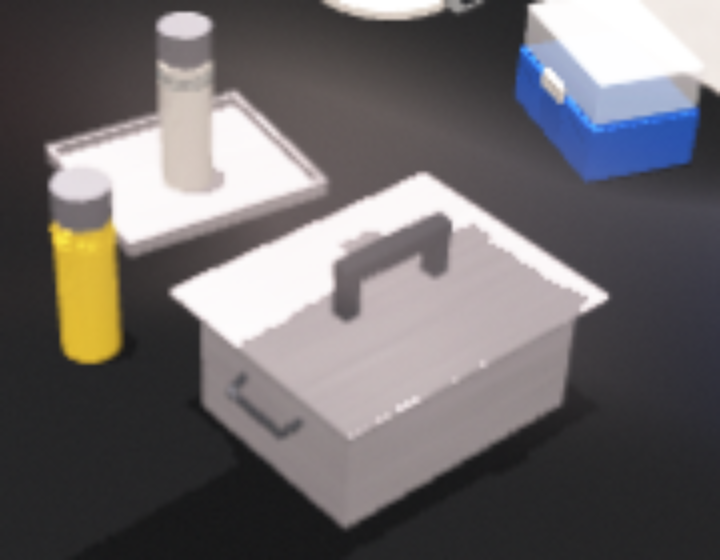

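The lid's corners at crop (607,296), (350,437), (424,173) and (171,291) match the fully-home prediction within about 1–2 image pixels. The bottle is upright in the tray and the gripper is clear, so I'm handing it in.

```bash
python3 -c "
from workcell import sign_off; print(sign_off())"
```

```text
the job is handed in; nothing more can be done
None
```

The tall bottle stands upright in the tray, the lid sits flat and fully home on the box, the gripper is clear of both, and the job was handed in at about 22 s on the robot's clock.

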